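# Hold the knife grinder's guard gate open

### The job

Push the knife grinder's tool drawer fully shut, so that no grit falls into it. Then squeeze the catch on the grinder's roof so that the clear guard gate springs ajar, squeeze the safety catch on the gate itself, and swing the gate past its detent until it stands wide open, nearly square to the machine. It closes by itself, so finish while still holding it wide open, without letting go, so that I can get at the wheel; leave the things lying around where they are.

Things in the scene. Friction and masses are not known exactly. Their poses are not given: they have to be found in the camera images.
- grinder: Bench knife grinder, screwed down: grey base 250 x 260 x 87 mm, on its rear part a wheel chamber with roof (top of roof 205 mm above the bench) and clear side windows. Origin: under the centre of the base, at bench height. Its front looks along its own -x (towards the robot), own y to its left side, z up. The base's front face is at own x = -0.125; the front 80 mm of the base is a free ledge 87 mm high.
- drawer (a joint): How far the tool drawer in the base's front is pulled out, m: 0 fully shut, starts 0.045 to 0.085. It slides along the grinder's own x with 1.5 N of friction, has no spring and stops dead at 0.
- drawer_lip (a point): Middle of the front edge of the drawer's pull lip, 66 mm above the bench; moves with the drawer. The lip (7 mm thick) runs 60 mm to either side along the grinder's y and stands 14 mm in front of the drawer's flat front, which is 170 mm wide and reaches from 17 to 75 mm above the bench. Push here towards the grinder (its own +x).
- roof_catch_grip (a point): Middle of the roof catch: a pair of upright black finger tabs on the front edge of the roof, 247 mm above the bench. Each tab is 7 mm thick, 20 mm wide (own x of the grinder) and stands from 215 to 267 mm above the bench; outer faces are 42 mm apart along the grinder's y, 26 mm when fully squeezed. The two tabs are geared together and close on this point. Fixed to the grinder, axes as the grinder's.
- roof_catch (a joint): How far each tab of the roof catch is squeezed in, m: 0 at rest, 0.008 fully squeezed (4 N rising to 8 N, springs back when let go). Above 0.006 its tooth lets go of the gate, and a sprung kicker pushes the gate ajar at once; the catch may then be let go.
- gate_catch_grip (a point): Middle of the safety catch: the same pair of tabs (same sizes, 247 mm above the bench, outer faces 42 mm apart along the gate's width), standing on the gate's top rail near its free edge, 165 mm from the hinge axis. Moves and turns with the gate; its y runs along the gate's width towards the hinge, its z up. The top rail below it is 205 mm above the bench, the catch's bolt housing reaches 220 mm.
- gate_catch (a joint): How far each tab of the safety catch is squeezed in, m: 0 at rest, 0.008 fully squeezed (4 N rising to 8 N, springs back when let go). Only above 0.006 does its bolt clear the keeper that stops the gate at about 0.15 rad; keep it squeezed until the gate has passed 0.25 rad.
- gate (a joint): Opening angle of the guard gate, rad: 0 shut, about 0.15 when it rests ajar against the safety catch, up to 1.5 (stop). It turns about the upright axis at gate_hinge and opens towards the robot, clockwise seen from above. A spring closes it (0.15 to 0.32 N m); a detent must be overcome at about 0.4 to 0.6 rad (4 N at the catch). Let go beyond the detent it swings back to about 0.8 rad.
- gate_hinge (a point): Point on the gate's upright hinge axis, at the left front corner of the chamber, 247 mm above the bench. The gate is a dark steel frame with a clear pane, 200 mm wide, 110 mm high (95 to 205 mm above the bench), 12 mm thick, with its middle plane through this axis; shut, it runs from here along the grinder's -y. Turns with the gate; its y points from the free edge to the hinge.
- screwdriver: Bystander, to be left alone: screwdriver with a fluted handle, 174 mm long. Origin under its middle.
- micrometer: Bystander, to be left alone: outside micrometer lying on its side, 65 x 140 mm. Origin under its middle.
- v_block_a: Bystander, to be left alone: ground steel V block, 55 x 36 x 32 mm. Origin under its middle.
- v_block_b: Bystander, to be left alone: ground steel V block, 55 x 36 x 32 mm. Origin under its middle.
- oil_stone: Bystander, to be left alone: dressing stone stick, 25 x 100 x 13 mm. Origin under its middle.
- dust_brush: Bystander, to be left alone: flat dusting brush with a wooden handle, 168 mm long. Origin under its middle.
- loupe: Bystander, to be left alone: black eye loupe, 41 mm wide, 36 mm high. Origin under its middle.
- parts_jar: Bystander, to be left alone: small clear screw pot, 45 mm wide, 42 mm high. Origin under its middle.

How it is judged:
On the way, in this order (a step that is already met when the one before it is completed fails the run):
1. the drawer is pushed fully shut (value of joint drawer below 0.004 m), for 0.2 s.
2. the roof catch has been squeezed: the gate has sprung ajar and rests against the unsqueezed safety catch (value of joint gate between 0.08 and 0.25 rad and value of joint gate_catch below 0.003 m), for 0.2 s.
3. the safety catch is squeezed while the gate stands ajar (value of joint gate_catch above 0.0055 m and value of joint gate below 0.3 rad), for 0.1 s.
4. the gate is swung past its detent (value of joint gate above 0.9 rad), for 0.1 s.
At the end, for the whole second after the job is handed in: The fingers still hold the gate (more than 0.5 N on it), which stands still and at least 1.15 rad (66 degrees) open, and the drawer is shut to within 6 mm (value of joint gate above 1.15 rad and velocity of joint gate between -0.1 and 0.1 rad/s and contact force between the fingers and gate above 0.5 N and value of joint drawer below 0.006 m); the arm keeps its last pose, push and grip.
It fails at once if the gate is opened while the drawer is still out, so that grit falls into it (value of joint gate above 0.05 rad and value of joint drawer above 0.012 m).
It fails at once if a thing lying around is pushed away by more than 2 cm (distance of any of screwdriver, micrometer, v_block_a, v_block_b, oil_stone, dust_brush, loupe, parts_jar from where it was at the start of the episode above 0.02 m).
It also fails if it takes over 51 s, if anything falls off the work surface, if the arm or the gripper's body presses on something with over 40 N, if the wrist force passes 120 N, or if a joint passes its speed limit or range.

### The arm

A 6-joint arm with a two-finger parallel gripper is mounted at the origin on a cart in front of the work surface, level with it; the furniture and walls round the work are solid. World frame = base frame: x ahead of the robot, y to its left, z up, the work surface at z = 0. Lengths are in m, angles in rad, forces in N, time in s.
With the tool pointing down it reaches from about 0.35 to 0.975 m from the base axis. Payload 4.9 kg.
Tool frame: the origin (TCP) lies at the very end of the fingers, on their centre line; the grasp point (between the pads) lies 19 mm behind it; z points along the fingers, y is the direction in which the jaws open and shut (so a half turn about z gives the same grasp; the last joint's range is limited). The gripper opens to 85 mm and grips with 20 to 120 N. Pads are 22 mm wide; open, the fingers measure 114 mm over their backs; the gripper's body (76 mm by 85 mm) begins 54 mm behind the grasp point. The pads swing forward as they close: fully open they stand 13 mm farther back than shut.
Start: joints at [0.995, 0.053, 1.613, -0, 1.476, -0.119], TCP at [0.276, 0.561, 0.231] pointing down, gripper open.
Joint ranges: [-3.01, 3.01], [-1.01, 2.22], [0.06, 2.58], [-1.02, 4.17], [0.09, 2.62], [-3.14, 3.14]. Speed limits (rad/s): [2.57, 2.57, 3.14, 3.14, 3.14, 3.14].

### API

Orientations are given as a unit quaternion [w, x, y, z].
In Python, from plant import state, grab_frame, camera_model, job_done, search_frame, masks_of, place_of gives the robot as it stands.
- The arm moves only by the tool drive_tool, never from a script. Its argument "series" is a list of rows, each a list of 2 entries, a list of its own where there are three numbers: the shift along the world's x, y, z in m, then the turn, a rotation vector about the world's x, y, z in degrees. A call has 1 to 8 rows; each row is the pose to reach, as a shift and turn from the pose commanded when the call began; what a row does not reach only later rows make up. A row lasts 1/10 s, in which the tool goes at most 50 mm and 8.59 degrees, less where a joint would pass 70% of its speed; a pose out of reach is approached as far as the arm can. A call with a gripper value outside its range is refused whole. "fingers" is the closure, from -1 (fully open) to 1 (shut), so that 0 is half open, set as the call begins (left out, the last holds). The fingers move at their own pace and stop on an object; the grip force is fixed at half the most. Time passes only in rows, so rows that repeat a pose let the fingers close. It gives the time, the measured TCP pose, the force and the opening at its end, in the units of the state.
- state(): the state, without advancing time (a new reading comes with each control period).
- grab_frame(name): name is "scene" or "top"; returns the picture (420x560x3 uint8, red, green, blue); there is no depth.
- camera_model(name): a dict with "fovy" (degrees; the focal length in pixels is half the picture's height over the tangent of half this angle, whatever the lens; pixels are square), "cx", "cy" (the principal point, pixels), "D" ([k1, k2, p1, p2, k3] as OpenCV has them; the pictures are not rectified), "rvec" (rotation vector, rad) and "tvec" (3), from world to camera coordinates, as OpenCV has them. Camera axes: x right, y down, z forward; pixel columns grow to the right and rows downward; lengths in m; the calibration is good to about 2 mm. A picture is of the moment at which its call begins. camera_model takes no time and is no camera call.
- job_done(): hands the job in, once; it reports no verdict.
Trained networks look in the newest picture that a camera, given by its name, has taken for a name from the list of things; names that differ only in an ending like _2 or _b are one class to them, and where a whole thing is asked for, a point or a joint stands for the part that bears it (a point fixed in the world has none). Each returns a list of dicts, best first, with "confidence" (0 to 1); they miss things now and then, are a little off and sometimes report something else, mostly with a low value. They report only what shows in the picture. A call takes as long as a camera call.
- search_frame(camera, name): "location" ([x, y, z] in m, in world coordinates, good to about 4 mm: the middle of the surface that is visible of it).
- masks_of(camera, name): "pixels" (420x560 bool, what is visible of it).
- place_of(camera, name): "location" ([x, y, z] in m, in world coordinates, good to about 4 mm: a listed point, or the origin of a listed thing).
The state is a dict: "time": time; "joint_pos": joint angles; "joint_vel": joint speeds; "joint_efforts": joint torques, N m; "tool_pos": TCP position; "tool_rot": TCP orientation; "contact_force": force on the tool from outside, world axes, zero at the start; "ft_torque": the same for the moment, N m; "gripper_width": opening from 0.0 (shut) to 1.0 (fully open).
Only numpy, scipy, OpenCV 4.12 (cv2) and the standard library are available. Lean on these libraries where they do the work, as an engineer would, in place of code of your own. Each camera call takes 0.05 s, during which the arm holds its last target.

## Working session

There is one attempt and no reset: what is moved stays moved. The work goes in short steps, Python scripts to look and compute and a tool call to move; the robot and the scene stay as the last step left them, time stands still between calls to the robot, and variables do not carry over. Pictures are saved under pics/ and viewed, and the job is handed in when it is done.

Besides the shell and the picture viewer there is one more tool, called after "Emit:" by a JSON object that holds its "op" and its "data", one argument or row to a line. drive_tool: Moves the arm, as the interface text tells. Its arguments: {"type":"object","properties":{"series":{"type":"array","items":{"type":"array"}},"fingers":{"type":"number"}},"required":["series"]}

```bash
mkdir -p pics; cat > look.py <<'E'
import cv2,sys
from plant import *
def snap(c,n):
    f=grab_frame(c); cv2.imwrite(f'pics/{n}.png',f[:,:,::-1]); return f
E
python3 - <<'E'
from look import *
import numpy as np
for c in ['scene','top']:
    snap(c,c+'0'); m=camera_model(c)
    R=cv2.Rodrigues(np.array(m['rvec'],float))[0]; print(c,m['fovy'],-R.T@np.array(m['tvec']).ravel())
    for n in ['grinder','drawer_lip','roof_catch_grip','gate_catch_grip','gate_hinge']:
        print(n,[(np.round(d['location'],4),round(d['confidence'],2)) for d in place_of(c,n)[:2]])
s=state();print(s['time'],s['tool_pos'],s['tool_rot'],s['gripper_width'])
E
```

```text
scene 44.32300784303919 [-0.1167252  -0.92154561  0.77672029]
grinder [(array([ 6.763e-01, -6.250e-02, -1.000e-04]), 0.94)]
drawer_lip [(array([ 0.467 , -0.0139,  0.0671]), 0.58)]
roof_catch_grip [(array([ 0.6812, -0.0316,  0.2478]), 0.67)]
gate_catch_grip [(array([ 0.6187, -0.1169,  0.2385]), 0.95)]
gate_hinge [(array([0.6483, 0.0495, 0.2522]), 0.72), (array([ 4.569e-01,  2.814e-01, -4.000e-04]), 0.55)]
top 43.915301870371124 [0.41061451 0.05694816 1.43784218]
grinder [(array([ 0.6784, -0.0629, -0.0011]), 0.68)]
drawer_lip [(array([ 0.469 , -0.0142,  0.0633]), 0.85)]
roof_catch_grip [(array([ 0.6719, -0.0318,  0.2455]), 0.72), (array([4.043e-01, 3.781e-01, 4.000e-04]), 0.66)]
gate_catch_grip [(array([ 0.6169, -0.1102,  0.2432]), 0.82)]
gate_hinge [(array([0.6421, 0.0477, 0.2462]), 0.71)]
0.6 [0.27566477 0.56090826 0.23133742] [1.72363912e-05 2.26409857e-01 9.74032122e-01 2.53963047e-05] 0.9962378362518922
```

View pics/scene0.png

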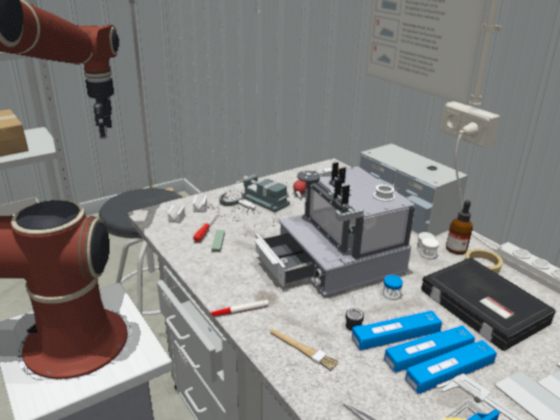

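View pics/top0.png

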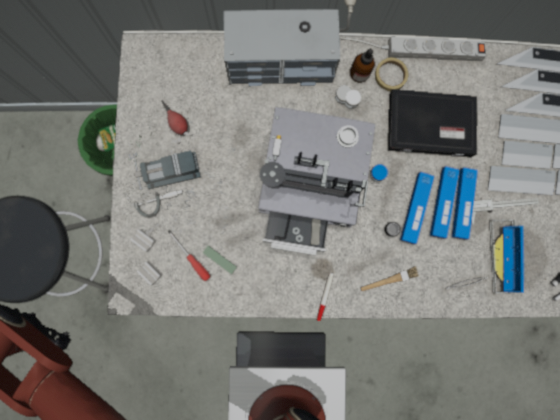

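```bash
cat > geo.py <<'E'
import numpy as np,cv2
from plant import camera_model
def proj(c,P):
    m=camera_model(c); f=210/np.tan(np.radians(m['fovy'])/2)
    K=np.array([[f,0,m['cx']],[0,f,m['cy']],[0,0,1]])
    return cv2.projectPoints(np.array(P,float).reshape(-1,3),np.array(m['rvec'],float),np.array(m['tvec'],float),K,np.array(m['D'],float))[0].reshape(-1,2)
def G(o,yaw,P):
    P=np.array(P,float).reshape(-1,3);c,s=np.cos(yaw),np.sin(yaw)
    return np.c_[o[0]+c*P[:,0]-s*P[:,1],o[1]+s*P[:,0]+c*P[:,1],P[:,2]]
def crop(img,c,box,n,k,lines=[]):
    x0,y0,x1,y1=box
    im=cv2.resize(img[y0:y1,x0:x1],None,fx=k,fy=k,interpolation=cv2.INTER_CUBIC)
    for L,col in lines:
        p=((proj(c,L)-[x0,y0]+.5)*k).astype(int)
        cv2.polylines(im,[p],False,col,1)
    cv2.imwrite(f'pics/{n}.png',im)
E
python3 - <<'E'
from geo import *
o=[0.677,-0.0627]
t=cv2.imread('pics/top0.png');s=cv2.imread('pics/scene0.png')
def box(yaw,z): return G(o,yaw,[[-.125,-.13,z],[-.125,.13,z],[.125,.13,z],[.125,-.13,z],[-.125,-.13,z]])
L=[]
for yaw,c in((-.23,(0,0,255)),(-.17,(0,255,0))):
    L+=[(box(yaw,.087),c)]
    d=.073; L+=[(G(o,yaw,[[-.139-d,-.06,.066],[-.139-d,.06,.066]]),c)]
crop(t,'top',(240,90,400,270),'top0z',3,L); crop(t,'top',(240,90,400,270),'top0zz',3)
crop(s,'scene',(240,140,440,300),'scene0z',4,L); 
crop(s,'scene',(240,140,440,300),'scene0zz',4)
E
```

```text
(no output)
```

View pics/top0z.png

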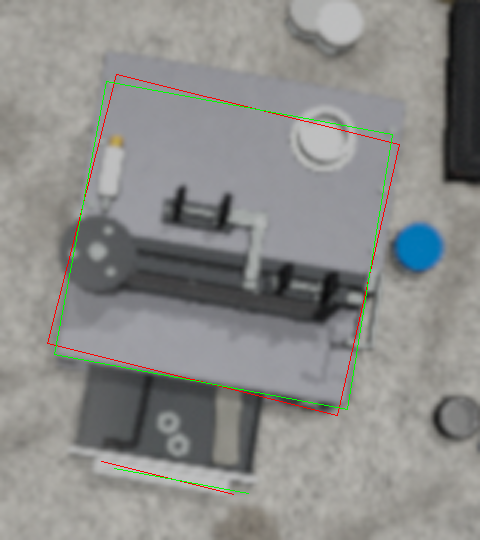

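View pics/top0zz.png

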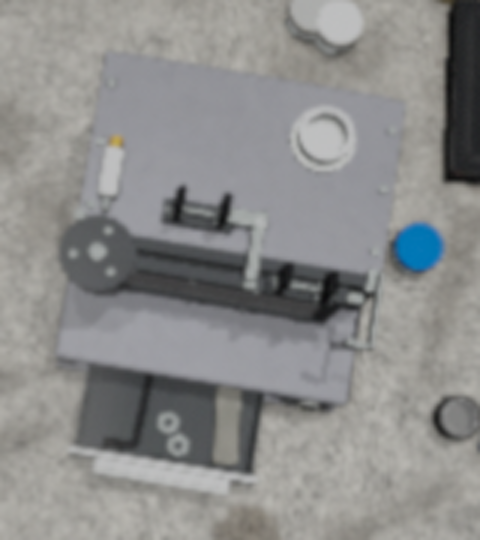

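View pics/scene0z.png

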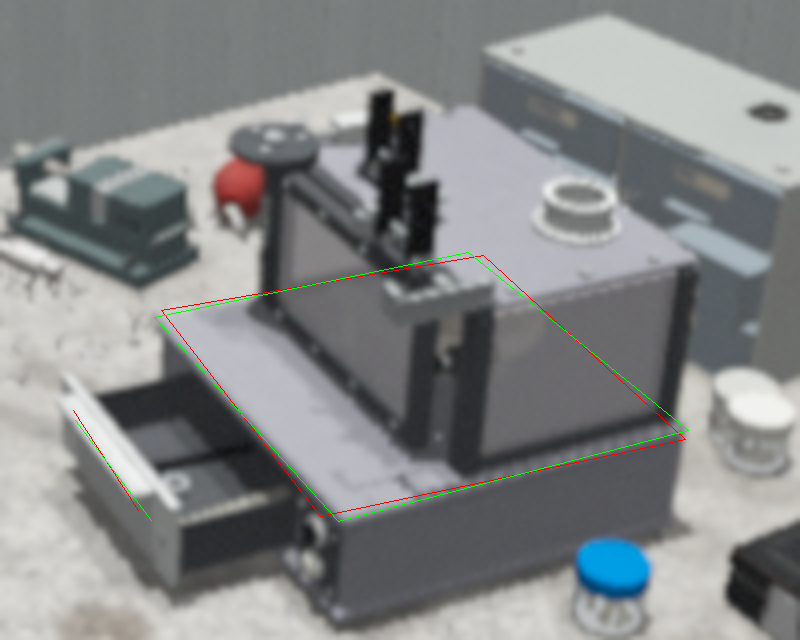

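View pics/scene0zz.png

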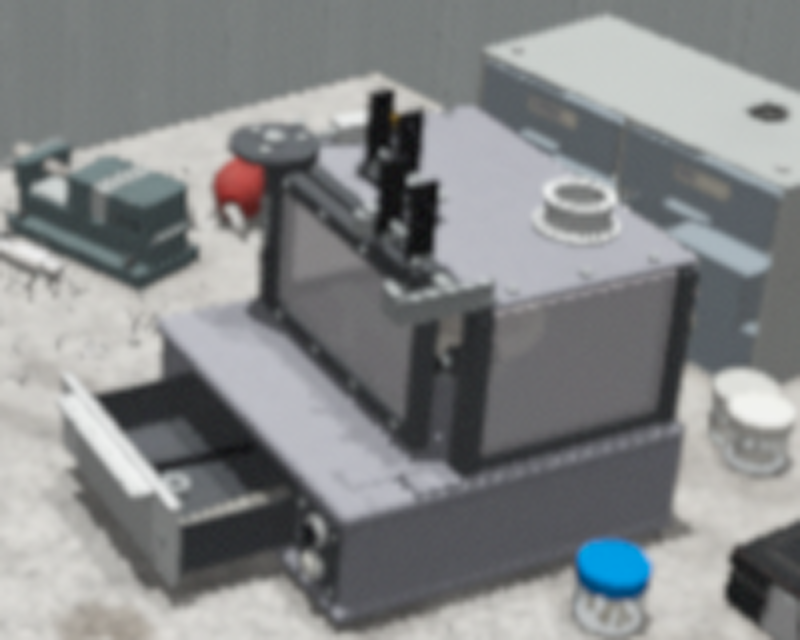

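```bash
cat > fit.py <<'E'
from geo import *
from scipy.optimize import least_squares
obs=[('top',(60,358),3,(240,90),(-.125,.13,.087)),('top',(348,403),3,(240,90),(-.125,-.13,.087)),
('scene',(338,518),4,(240,140),(-.125,-.13,.087)),('scene',(160,315),4,(240,140),(-.125,.13,.087)),('scene',(683,428),4,(240,140),(.125,-.13,.087))]
def res(p,full=False):
    return np.concatenate([(proj(c,G(p[:2],p[2],P))[0]-(np.array(u)/k+b))for c,u,k,b,P in obs])
r=least_squares(res,[.677,-.063,-.16]);print(r.x,np.round(r.fun,1))
p=r.x;c,s=np.cos(p[2]),np.sin(p[2])
for n,q in dict(lip=(.468,-.014),roof=(.6765,-.0317),gc=(.618,-.1135),hinge=(.645,.0486)).items():
    d=np.array(q)-p[:2];print(n,c*d[0]+s*d[1],-s*d[0]+c*d[1])
t=cv2.imread('pics/top0.png');sc=cv2.imread('pics/scene0.png')
L=[(G(p[:2],p[2],[[-.125,-.13,.087],[-.125,.13,.087],[.125,.13,.087],[.125,-.13,.087],[-.125,-.13,.087]]),(0,0,255))]
def tabs(x,y,col):
    for e in(-.021,.021):
        L.append((G(p[:2],p[2],[[x-.01,y+e,.215],[x-.01,y+e,.267],[x+.01,y+e,.267],[x+.01,y+e,.215],[x-.01,y+e,.215]]),col))
import sys
for a,col in zip(sys.argv[1:],[(0,255,0),(255,0,255)]):
    tabs(*map(float,a.split(',')),col)
crop(t,'top',(240,90,400,270),'fit_t',3,L);crop(sc,'scene',(240,140,440,300),'fit_s',4,L)
E
python3 fit.py 0.0,0.03 -0.05,-0.06
```

```text
[ 0.67714083 -0.06376116 -0.15882508] [-1.6 -1.1  0.3  1.   0.8  0.7 -1.8  0.6  1.4 -0. ]
lip -0.21437867167243524 0.016057518746148122
roof -0.005703496985072805 0.03155627576723727
gc -0.05052986426187968 -0.0584664257961174
hinge -0.04950713337905463 0.10586362021355585
```

View pics/fit_t.png

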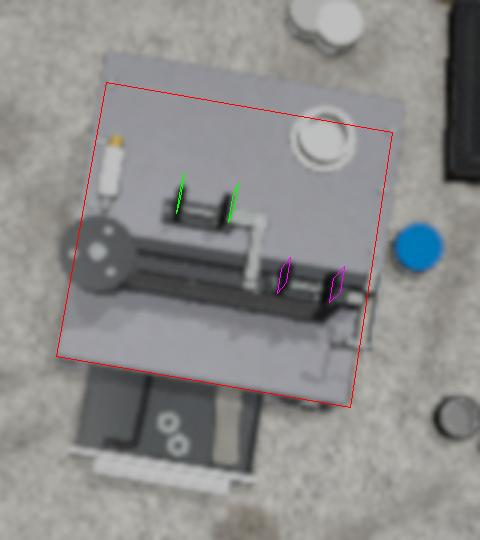

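View pics/fit_s.png

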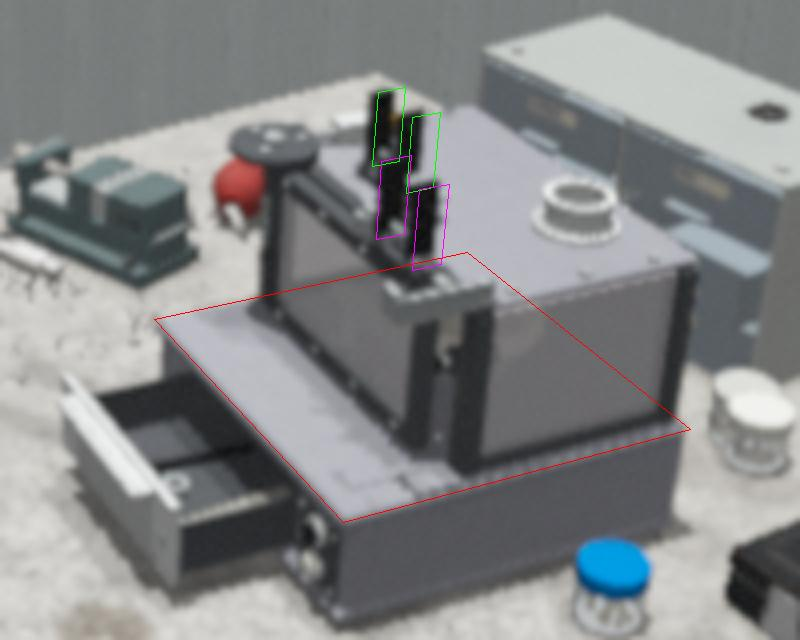

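```bash
sed -i 's/^p=r.x;/p=r.x;p[:]=[.6755,-.0635,-.150];print(np.round(res(p),1));/' fit.py; python3 fit.py -0.010,0.031 -0.053,-0.058
```

```text
[ 0.67714083 -0.06376116 -0.15882508] [-1.6 -1.1  0.3  1.   0.8  0.7 -1.8  0.6  1.4 -0. ]
[-1.4  0.   0.7  1.3  0.9  1.  -2.5  1.   0.9 -0.2]
lip -0.2125671862291719 0.01793575586956226
roof -0.003763361534724412 0.03159235841083974
gc -0.04938243035764246 -0.05803124651403407
hinge -0.04690953252733973 0.10628337479618558
```

View pics/fit_t.png

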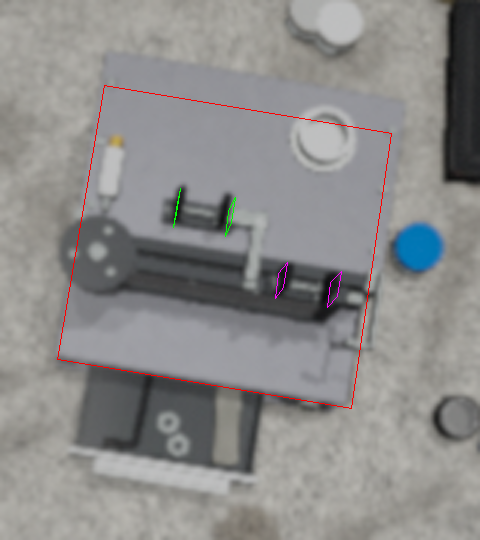

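View pics/fit_s.png

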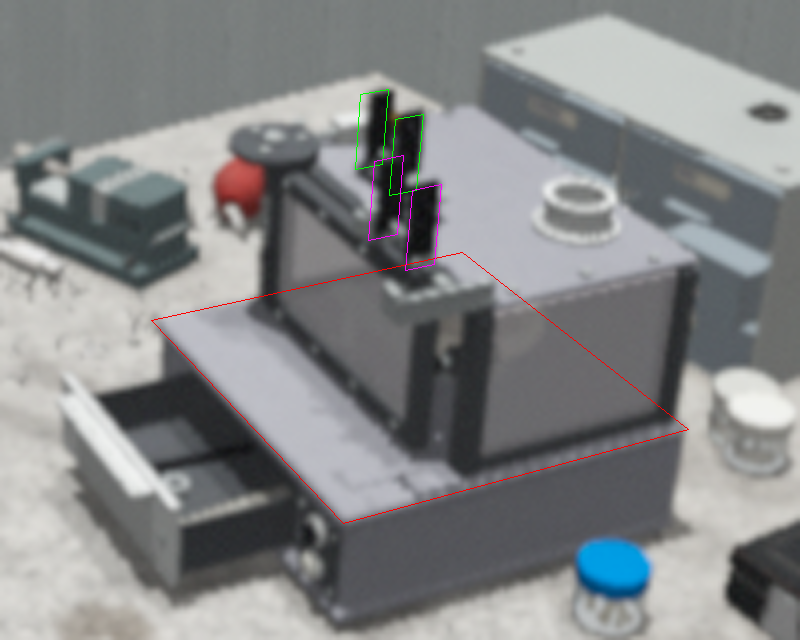

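Emit:
{"op": "drive_tool", "data": {
  "series": [
    [[0.013,-0.0475,0],[0,0,2.2]],
    [[0.026,-0.095,0],[0,0,4.4]],
    [[0.039,-0.1425,0],[0,0,6.6]],
    [[0.052,-0.19,0],[0,0,8.8]],
    [[0.065,-0.2375,0],[0,0,11]],
    [[0.078,-0.285,0],[0,0,13.2]],
    [[0.091,-0.3325,0],[0,0,15.4]],
    [[0.104,-0.38,0],[0,0,17.5]]
  ],
  "fingers": 1
}}

```text
time: 1.4
tool_pos: [0.3798, 0.1791, 0.2317]
tool_rot: [0.001, 0.075, 0.997, 0.0]
contact_force: [1.9, -0.8, -0.5]
gripper_width: 0.002
```

Emit:
{"op": "drive_tool", "data": {
  "series": [
    [[0.012,-0.046,0],[0,0,0]],
    [[0.024,-0.092,0],[0,0,0]],
    [[0.036,-0.138,-0.01],[0,0,0]],
    [[0.05,-0.175,-0.04],[0,0,0]],
    [[0.05,-0.188,-0.08],[0,0,0]],
    [[0.05,-0.188,-0.12],[0,0,0]],
    [[0.05,-0.188,-0.155],[0,0,0]],
    [[0.05,-0.188,-0.177],[0,0,0]]
  ]
}}

```text
time: 2.2
tool_pos: [0.4278, -0.0071, 0.0514]
tool_rot: [-0.002, 0.076, 0.997, 0.0]
contact_force: [0.1, -0.1, 0.4]
gripper_width: -0.003
```

```bash
python3 - <<'E'
from look import *
from geo import *
f=snap('scene','s1');crop(cv2.imread('pics/s1.png'),'scene',(200,140,440,320),'s1z',3)
s=state();print(s['tool_pos'],s['contact_force'],s['time'])
E
```

```text
[ 0.42566503 -0.00659654  0.04852184] [-2.30006988 -0.01719718 -2.32001571] 2.25
```

View pics/s1z.png

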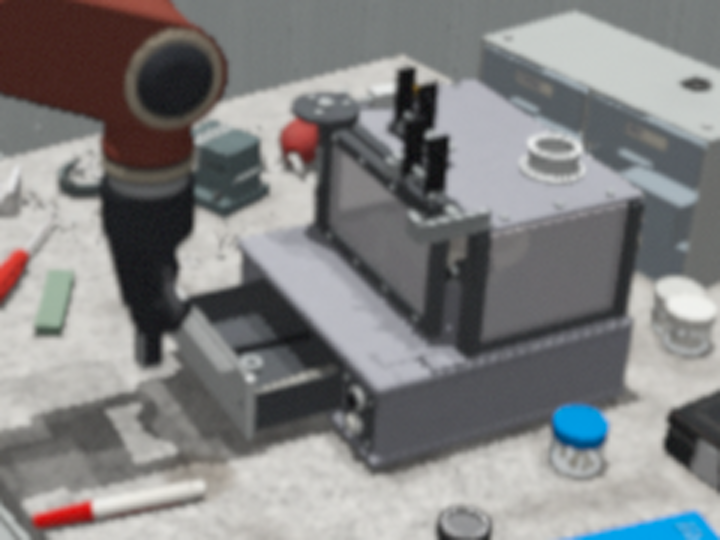

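Emit:
{"op": "drive_tool", "data": {
  "series": [
    [[0.012,-0.0018,0.004],[0,0,0]],
    [[0.024,-0.0036,0.004],[0,0,0]],
    [[0.036,-0.0054,0.004],[0,0,0]],
    [[0.048,-0.0072,0.004],[0,0,0]],
    [[0.06,-0.009,0.004],[0,0,0]],
    [[0.072,-0.0108,0.004],[0,0,0]],
    [[0.084,-0.0126,0.004],[0,0,0]],
    [[0.09,-0.0135,0.004],[0,0,0]]
  ]
}}

```text
time: 3.05
tool_pos: [0.5208, -0.0209, 0.0591]
tool_rot: [0.0, 0.076, 0.997, -0.0]
contact_force: [-2.9, -0.9, 1.3]
gripper_width: 0.0
```

Emit:
{"op": "drive_tool", "data": {
  "series": [
    [[0.003,-0.0004,0],[0,0,0]],
    [[0.006,-0.0009,0],[0,0,0]],
    [[0.009,-0.0013,0],[0,0,0]],
    [[0.012,-0.0018,0],[0,0,0]],
    [[0.015,-0.0022,0],[0,0,0]],
    [[0.018,-0.0026,0],[0,0,0]]
  ]
}}

```text
time: 3.65
tool_pos: [0.5286, -0.0218, 0.0581]
tool_rot: [-0.014, 0.075, 0.997, 0.001]
contact_force: [-44.9, 4.0, 36.6]
gripper_width: -0.004
```

Emit:
{"op": "drive_tool", "data": {
  "series": [
    [[-0.015,0.002,0],[0,0,0]],
    [[-0.04,0.006,0],[0,0,0]],
    [[-0.06,0.01,0.03],[0,0,0]],
    [[-0.06,0.01,0.075],[0,0,0]],
    [[-0.06,0.01,0.12],[0,0,0]],
    [[-0.06,0.01,0.168],[0,0,0]],
    [[-0.06,0.01,0.216],[0,0,0]],
    [[-0.06,0.01,0.245],[0,0,0]]
  ],
  "fingers": -0.5
}}

```text
time: 4.45
tool_pos: [0.4789, -0.0132, 0.3084]
tool_rot: [0.004, 0.075, 0.997, -0.0]
contact_force: [1.0, -0.9, -0.2]
gripper_width: 0.75
```

```bash
python3 - <<'E'
from look import *
from geo import *
f=snap('scene','s2');crop(cv2.imread('pics/s2.png'),'scene',(200,140,440,320),'s2z',3)
s=state();print(s['tool_pos'],s['tool_rot'],s['contact_force'],s['time'],s['gripper_width'])
for n in ['drawer_lip','roof_catch_grip','gate_catch_grip','gate_hinge','grinder']:
    print(n,[(np.round(d['location'],4),round(d['confidence'],2)) for d in place_of('scene',n)[:1]])
E
```

```text
[ 0.48048014 -0.01352674  0.31293427] [ 7.13957698e-03  7.54972456e-02  9.97120267e-01 -6.04156153e-04] [0.03377303 0.63238956 3.28946011] 4.5 0.7472395118119359
drawer_lip [(array([ 0.5402, -0.0203,  0.0665]), 0.67)]
roof_catch_grip [(array([ 0.681 , -0.0327,  0.2504]), 0.63)]
gate_catch_grip [(array([ 0.6193, -0.1156,  0.2422]), 0.7)]
gate_hinge [(array([0.6476, 0.052 , 0.2489]), 0.57)]
grinder [(array([ 6.744e-01, -6.030e-02, -3.000e-04]), 0.92)]
```

View pics/s2z.png

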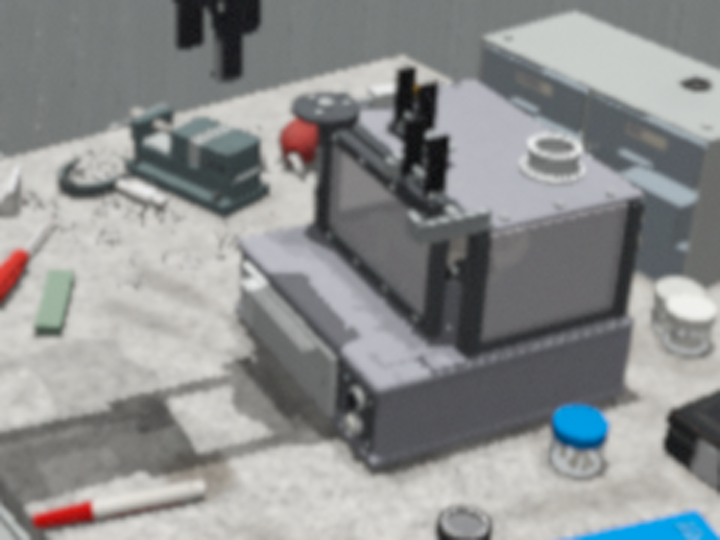

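Emit:
{"op": "drive_tool", "data": {
  "series": [
    [[0.04,-0.004,0],[0,0,0]],
    [[0.08,-0.008,0],[0,0,0]],
    [[0.12,-0.012,0],[0,0,0]],
    [[0.16,-0.016,0],[0,0,0]],
    [[0.19,-0.019,0],[0,0,0]],
    [[0.197,-0.019,0],[0,0,0]],
    [[0.197,-0.019,0],[0,0,0]]
  ]
}}

```text
time: 5.45
tool_pos: [0.6743, -0.0321, 0.3004]
tool_rot: [-0.002, 0.076, 0.997, 0.0]
contact_force: [0.0, 0.2, 0.7]
gripper_width: 0.749
```

```bash
cat > both.py <<'E'
import sys
from look import *
from geo import *
n=sys.argv[1]
for c,b,k in(('scene',(240,100,440,250),4),('top',(230,80,400,230),4)):
    snap(c,c[0]+n);crop(cv2.imread(f'pics/{c[0]}{n}.png'),c,b,f'{c[0]}{n}z',k)
s=state();print(s['tool_pos'],s['tool_rot'],s['contact_force'],s['time'],s['gripper_width'],s['joint_pos'])
E
python3 both.py 3
```

```text
[ 0.67360424 -0.0319707   0.30213958] [-1.13010930e-03  7.55348563e-02  9.97142518e-01  8.89687620e-05] [ 0.13443978  0.12668772 -0.13518957] 5.55 0.7531153984799416 [-1.57676310e-01  1.37815070e-01  1.40519473e+00 -7.95157206e-06
  1.60085005e+00 -1.57725903e+00]
```

View pics/s3z.png

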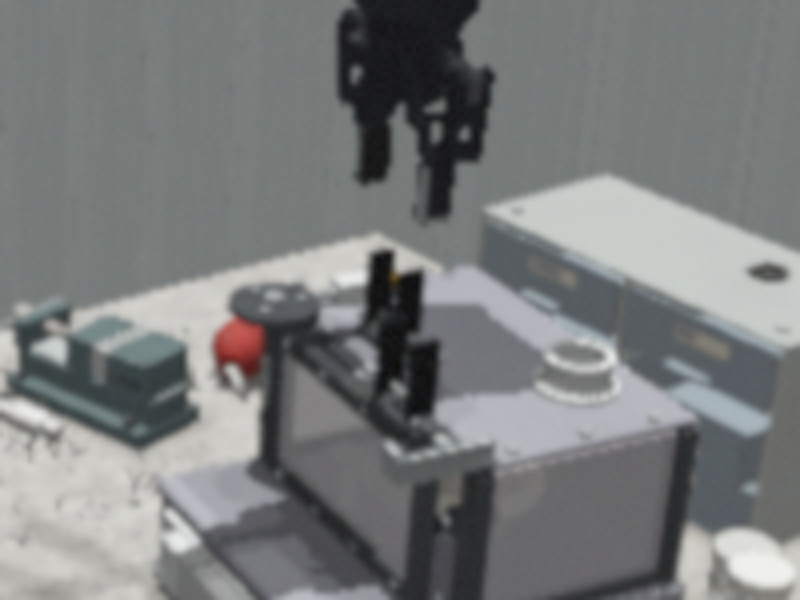

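View pics/t3z.png

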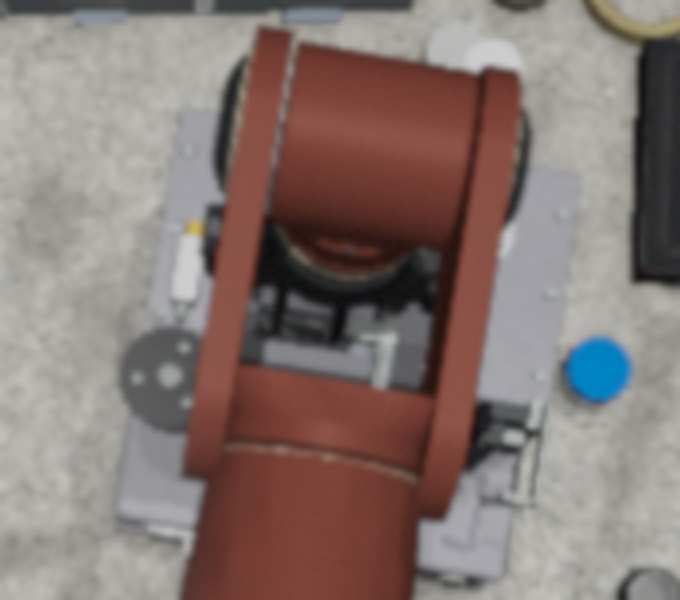

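```bash
python3 - <<'E'
from geo import *
for P in([.6736,-.032,.241],[.6786,-.032,.241],[.6736,-.037,.241]): print((proj('scene',P)-[240,100]+.5)*4,(proj('top',P)-[230,80]+.5)*4)
print((proj('scene',[.6736,-.032,.302])-[240,100]+.5)*4)
E
```

```text
[[393.56782762 301.65426888]] [[312.40890596 318.16578661]]
[[399.68227216 299.91950572]] [[312.45419287 309.8182772 ]]
[[398.68795577 304.4808796 ]] [[320.91964123 318.32125914]]
[[400.53511261 211.32914499]]
```

Emit:
{"op": "drive_tool", "data": {
  "series": [
    [[0.002,0.001,0],[0,0,0]],
    [[0.002,0.001,-0.02],[0,0,0]],
    [[0.002,0.001,-0.04],[0,0,0]],
    [[0.002,0.001,-0.058],[0,0,0]],
    [[0.002,0.001,-0.07],[0,0,0]],
    [[0.002,0.001,-0.07],[0,0,0]]
  ]
}}

```text
time: 6.15
tool_pos: [0.6752, -0.031, 0.2306]
tool_rot: [-0.002, 0.076, 0.997, 0.0]
contact_force: [0.3, 0.6, 0.2]
gripper_width: 0.751
```

```bash
python3 both.py 4
```

```text
[ 0.6766826  -0.03118509  0.23366839] [ 1.70641991e-04  7.55983645e-02  9.97138334e-01 -1.12771605e-05] [ 0.04314741  0.73681122 -0.11604609] 6.25 0.7514937583723619 [-1.55811243e-01  1.72324051e-01  1.47977564e+00  4.85570704e-06
  1.48915097e+00 -1.57526684e+00]
```

View pics/s4z.png

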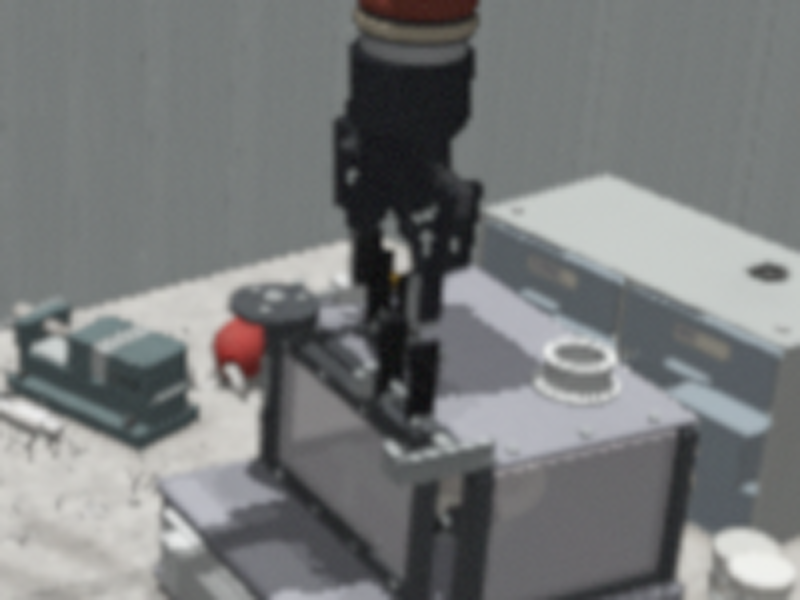

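Emit:
{"op": "drive_tool", "data": {
  "series": [
    [[0,0,0],[0,0,0]],
    [[0,0,0],[0,0,0]],
    [[0,0,0],[0,0,0]],
    [[0,0,0],[0,0,0]],
    [[0,0,0],[0,0,0]],
    [[0,0,0],[0,0,0]]
  ],
  "fingers": 0.35
}}

```text
time: 6.85
tool_pos: [0.6775, -0.0314, 0.2358]
tool_rot: [0.002, 0.076, 0.997, -0.0]
contact_force: [-0.7, 0.8, 5.2]
gripper_width: 0.325
```

```bash
python3 both.py 5
```

```text
[ 0.67754267 -0.03136419  0.23582118] [ 1.69440294e-03  7.56545679e-02  9.97132630e-01 -1.83036327e-04] [-1.74105378 -0.41905505  5.03519871] 6.95 0.32605351568369184 [-1.55834856e-01  1.71189233e-01  1.47746506e+00 -9.40292670e-05
  1.48953113e+00 -1.57516964e+00]
```

View pics/s5z.png

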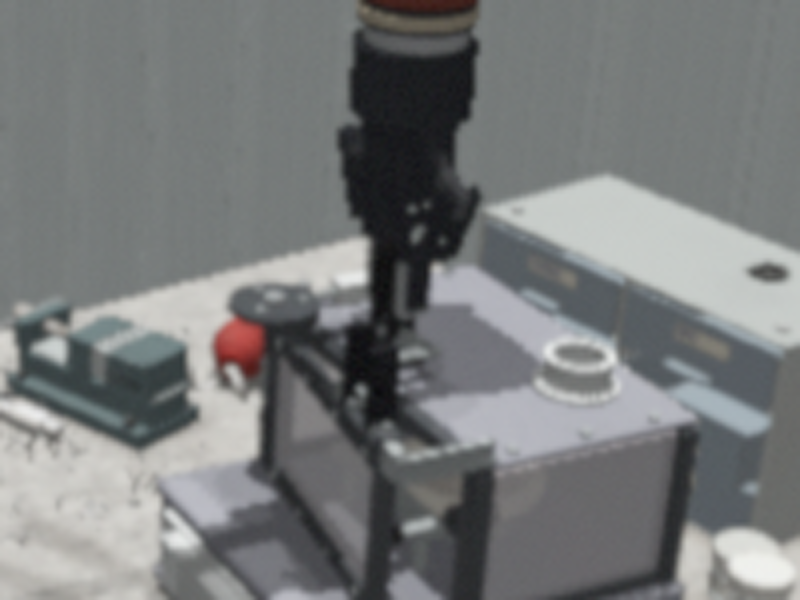

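View pics/t5z.png

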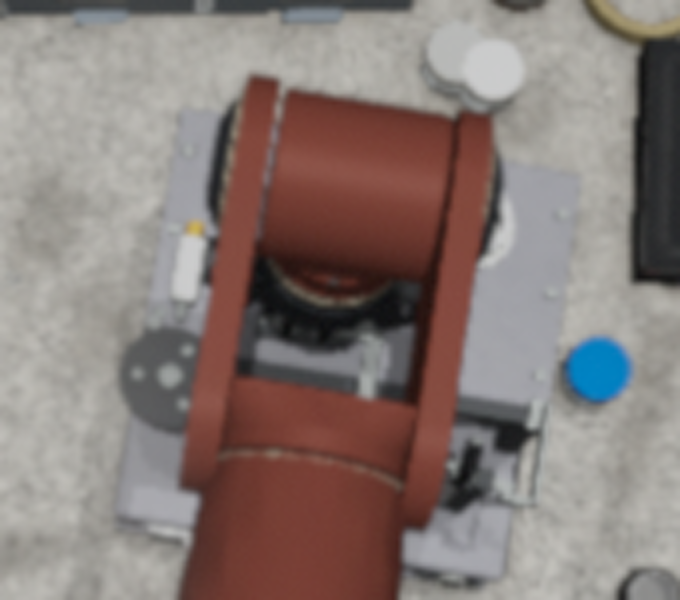

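Emit:
{"op": "drive_tool", "data": {
  "series": [
    [[0,0,0],[0,0,0]],
    [[0,0,0],[0,0,0]],
    [[0,0,0],[0,0,0]],
    [[0,0,0.03],[0,0,0]],
    [[0,0,0.065],[0,0,0]],
    [[-0.02,0,0.08],[0,0,0]],
    [[-0.055,0.0,0.08],[0,0,-4]],
    [[-0.1,0.0,0.08],[0,0,-8.6]]
  ],
  "fingers": -0.5
}}

```text
time: 7.75
tool_pos: [0.5763, -0.0313, 0.3136]
tool_rot: [0.0, 0.152, 0.988, -0.0]
contact_force: [-1.2, -0.7, 1.1]
gripper_width: 0.746
```

```bash
python3 both.py 6; python3 - <<'E'
from plant import *
import numpy as np
for c in ('scene','top'):
  for n in ['gate_catch_grip','gate_hinge','roof_catch_grip']:
    print(c,n,[(np.round(d['location'],4),round(d['confidence'],2)) for d in place_of(c,n)[:2]])
E
```

```text
[ 0.57207767 -0.03062464  0.31136105] [-2.27504378e-03  1.50804906e-01  9.88560926e-01 -2.04109962e-05] [ 2.10943546  0.0554518  -0.10643523] 7.85 0.7531614704784837 [-1.83271890e-01 -1.03102750e-01  1.63397008e+00 -1.86058151e-04
  1.61527180e+00 -1.45131040e+00]
scene gate_catch_grip [(array([ 0.5923, -0.1096,  0.24  ]), 0.94)]
scene gate_hinge [(array([0.6469, 0.0496, 0.2495]), 0.68)]
scene roof_catch_grip [(array([ 0.681 , -0.0309,  0.2536]), 0.88)]
top gate_catch_grip []
top gate_hinge [(array([0.642 , 0.0501, 0.248 ]), 0.92)]
top roof_catch_grip [(array([ 0.6675, -0.0329,  0.245 ]), 0.73)]
```

View pics/s6z.png

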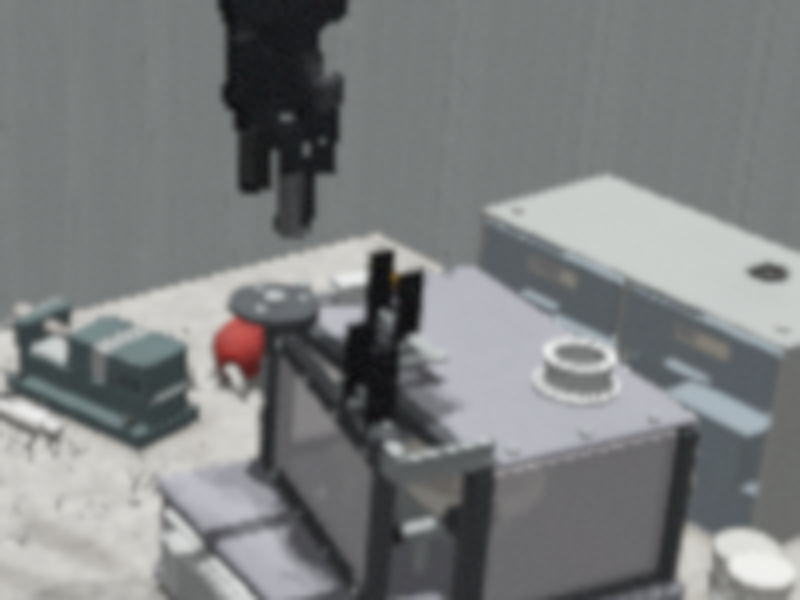

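View pics/t6z.png

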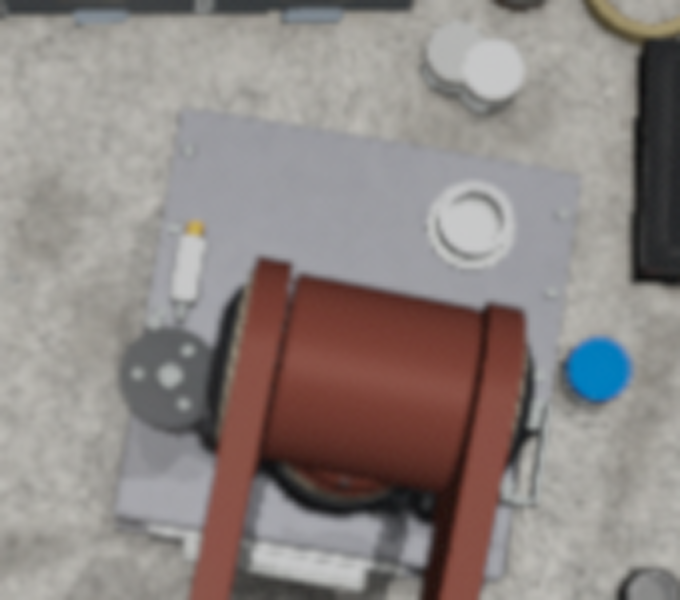

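Emit:
{"op": "drive_tool", "data": {
  "series": [
    [[0.008,-0.04,0],[0,0,0]],
    [[0.015,-0.075,0],[0,0,0]],
    [[0.015,-0.077,0],[0,0,0]],
    [[0.015,-0.077,-0.005],[0,0,0]]
  ]
}}

```text
time: 8.55
tool_pos: [0.5927, -0.1091, 0.3087]
tool_rot: [0.0, 0.151, 0.989, 0.0]
contact_force: [-0.6, 0.2, 0.3]
gripper_width: 0.752
```

```bash
python3 both.py 7; python3 - <<'E'
from geo import *
from plant import state
p=state()['tool_pos']
for P in([p[0],p[1],.241],[p[0]+.005,p[1],.241],[p[0],p[1]+.005,.241]): print((proj('scene',P)-[240,100]+.5)*4)
E
```

```text
[ 0.59171914 -0.10759028  0.30712232] [-8.88086341e-04  1.49909098e-01  9.88699329e-01  3.31176331e-04] [ 0.45062891 -1.29881274  0.65750041] 8.65 0.7493918513294762 [-3.03730851e-01 -3.55276960e-02  1.57656309e+00  3.83639063e-04
  1.60241372e+00 -1.57356261e+00]
[[368.54829576 378.47111531]]
[[375.20948072 376.43206211]]
[[363.12275919 375.20350238]]
```

View pics/s7z.png

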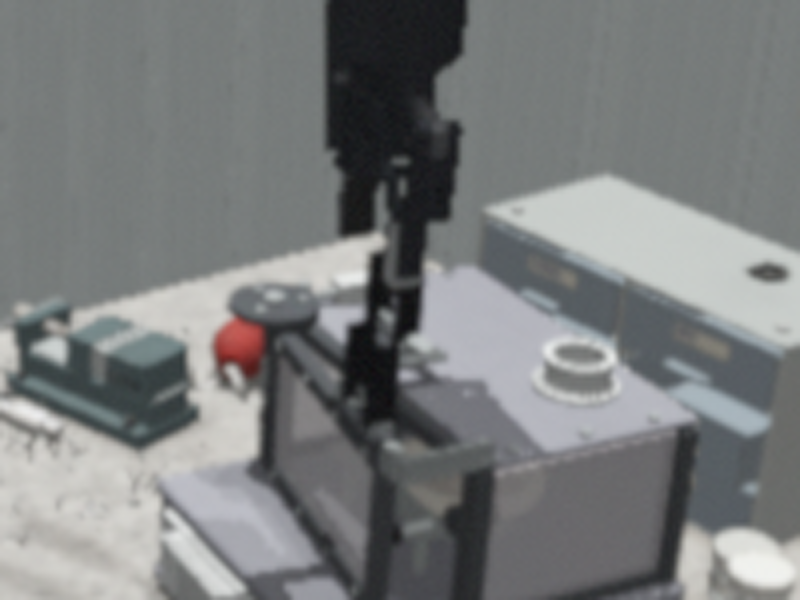

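View pics/t7z.png

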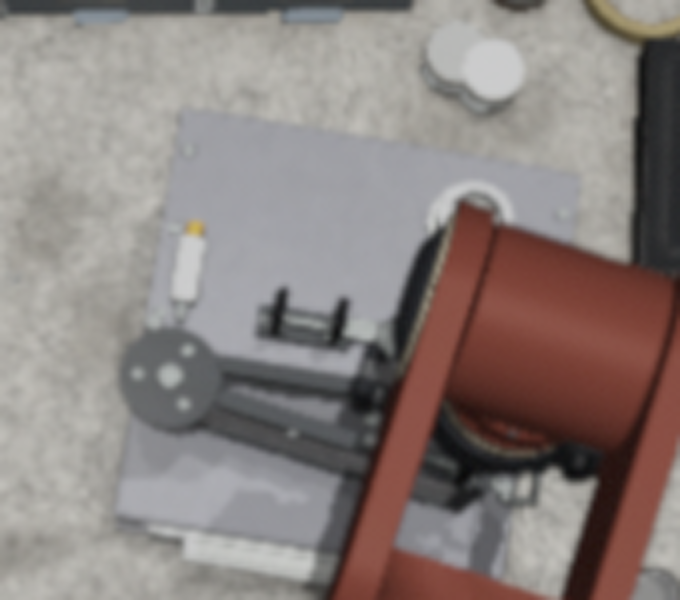

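Emit:
{"op": "drive_tool", "data": {
  "series": [
    [[0,0,-0.02],[0,0,0]],
    [[0,0,-0.04],[0,0,0]],
    [[0,0,-0.06],[0,0,0]],
    [[0,0,-0.075],[0,0,0]],
    [[0,0,-0.075],[0,0,0]]
  ]
}}

```text
time: 9.15
tool_pos: [0.5903, -0.1069, 0.2302]
tool_rot: [-0.003, 0.15, 0.989, 0.0]
contact_force: [0.0, 0.3, -0.3]
gripper_width: 0.746
```

```bash
python3 both.py 8
```

```text
[ 0.5917868  -0.10772216  0.23357407] [2.03987295e-05 1.49818128e-01 9.88713572e-01 1.46254697e-05] [-0.70053803  0.04921301  0.08839847] 9.25 0.7533973473647092 [-3.03744685e-01 -3.80843249e-03  1.66659787e+00  3.52891794e-05
  1.47876737e+00 -1.57377561e+00]
```

View pics/s8z.png

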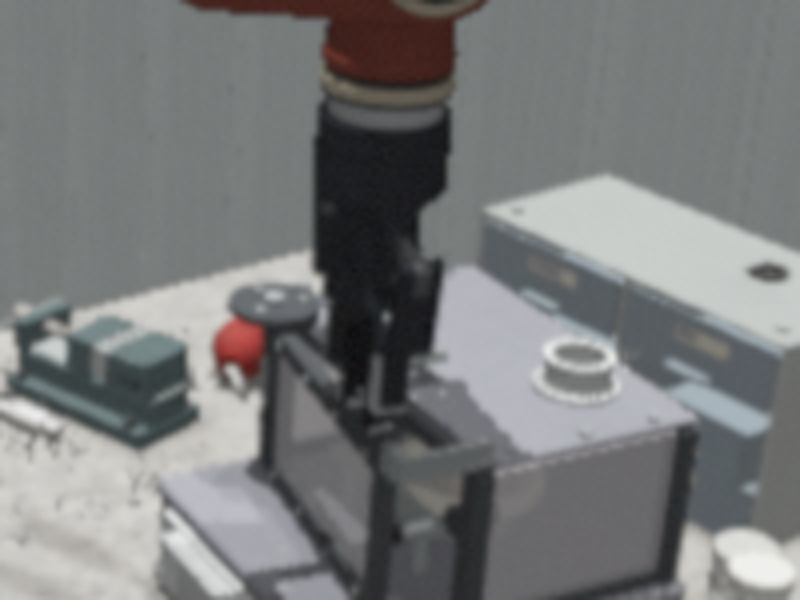

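Emit:
{"op": "drive_tool", "data": {
  "series": [
    [[0,0,0],[0,0,0]],
    [[0,0,0],[0,0,0]],
    [[0,0,0],[0,0,0]],
    [[0,0,0],[0,0,0]],
    [[0,0,0],[0,0,0]],
    [[0,0,0],[0,0,0]]
  ],
  "fingers": 1
}}

```text
time: 9.85
tool_pos: [0.5933, -0.1072, 0.2367]
tool_rot: [0.003, 0.15, 0.989, 0.001]
contact_force: [1.2, 6.6, 6.7]
gripper_width: 0.261
```

```bash
python3 - <<'E'
from plant import *
import numpy as np
s=state();print(s['tool_pos'],s['contact_force'],s['ft_torque'],s['gripper_width'])
# arc plan: hinge vs. present grip
h=np.array([.642,.050]);c=s['tool_pos'][:2];r=c-h;print(np.hypot(*r),np.arctan2(-r[1],-r[0]))
for d in range(4,76,4):
    a=-np.radians(d);R=np.array([[np.cos(a),-np.sin(a)],[np.sin(a),np.cos(a)]]);print(-d,np.round(R@r-r,3))
E
```

```text
[ 0.59328033 -0.10722177  0.23670443] [1.20579099 6.59328046 6.67267336] [0.43556689 0.05115616 0.0276107 ] 0.2611034380354632
0.16459736211890613 1.2703013914107366
-4 [-0.011  0.004]
-8 [-0.021  0.008]
-12 [-0.032  0.014]
-16 [-0.041  0.02 ]
-20 [-0.051  0.026]
-24 [-0.06   0.033]
-28 [-0.068  0.041]
-32 [-0.076  0.05 ]
-36 [-0.083  0.059]
-40 [-0.09   0.068]
-44 [-0.096  0.078]
-48 [-0.101  0.088]
-52 [-0.105  0.099]
-56 [-0.109  0.11 ]
-60 [-0.112  0.121]
-64 [-0.114  0.132]
-68 [-0.115  0.143]
-72 [-0.116  0.155]
```

Emit:
{"op": "drive_tool", "data": {
  "series": [
    [[-0.005,0.002,0],[0,0,-2]],
    [[-0.011,0.004,0],[0,0,-4]],
    [[-0.016,0.006,0],[0,0,-6]],
    [[-0.021,0.008,0],[0,0,-8]],
    [[-0.027,0.011,0],[0,0,-10]],
    [[-0.032,0.014,0],[0,0,-12]]
  ]
}}

```text
time: 10.45
tool_pos: [0.5618, -0.0934, 0.2367]
tool_rot: [0.004, 0.253, 0.968, 0.001]
contact_force: [5.4, 5.5, 5.5]
gripper_width: 0.262
```

```bash
python3 both.py 9
```

```text
[ 0.56159998 -0.09327228  0.23670971] [0.00355993 0.25245992 0.96760032 0.00097121] [4.37342022 5.89904122 6.53857164] 10.55 0.26223928884036496 [-0.29639612 -0.08764827  1.74248989  0.00224312  1.47971735 -1.35694169]
```

View pics/s9z.png

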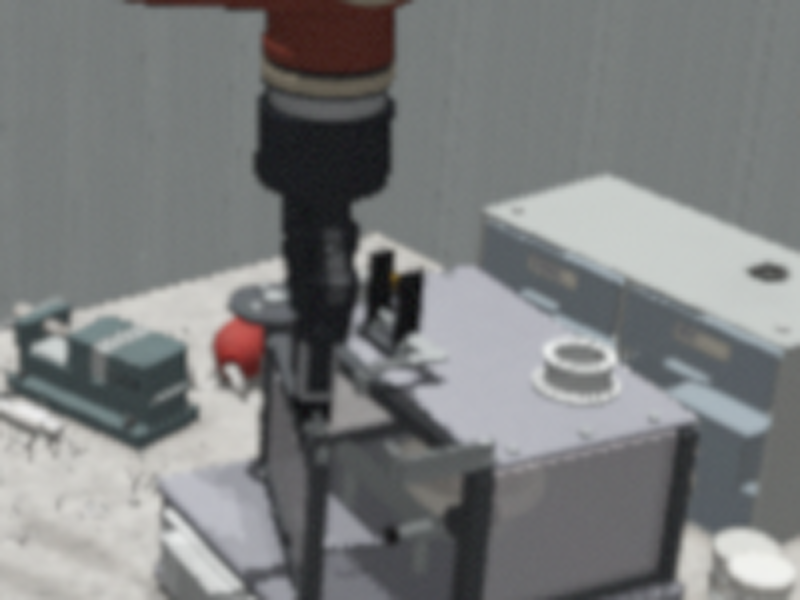

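Emit:
{"op": "drive_tool", "data": {
  "series": [
    [[-0.009,0.006,0],[0,0,-4]],
    [[-0.019,0.012,0],[0,0,-8]],
    [[-0.028,0.019,0],[0,0,-12]],
    [[-0.036,0.027,0],[0,0,-16]],
    [[-0.044,0.036,0],[0,0,-20]],
    [[-0.051,0.045,0],[0,0,-24]],
    [[-0.058,0.054,0],[0,0,-28]],
    [[-0.064,0.064,0],[0,0,-32]]
  ]
}}

```text
time: 11.35
tool_pos: [0.4988, -0.0292, 0.2367]
tool_rot: [0.005, 0.51, 0.86, 0.003]
contact_force: [11.2, 5.4, 3.6]
gripper_width: 0.267
```

Emit:
{"op": "drive_tool", "data": {
  "series": [
    [[-0.005,0.01,0],[0,0,-4]],
    [[-0.009,0.021,0],[0,0,-8]],
    [[-0.013,0.032,0],[0,0,-12]],
    [[-0.016,0.043,0],[0,0,-16]],
    [[-0.018,0.054,0],[0,0,-20]],
    [[-0.019,0.065,0],[0,0,-24]],
    [[-0.019,0.065,0],[0,0,-24]],
    [[-0.019,0.065,0],[0,0,-24]]
  ]
}}

```text
time: 12.15
tool_pos: [0.4794, 0.035, 0.2367]
tool_rot: [0.004, 0.677, 0.736, 0.003]
contact_force: [7.5, 1.3, 5.1]
gripper_width: 0.258
```

```bash
python3 both.py 10; python3 - <<'E'
from plant import *
import numpy as np
s=state();h=np.array([.642,.050]);r=s['tool_pos'][:2]-h;print(np.hypot(*r),1.421-np.arctan2(-r[1],-r[0]),s['joint_vel'])
for n in('gate_catch_grip','drawer_lip'):print(n,[(np.round(d['location'],4),d['confidence']) for c in('scene','top') for d in place_of(c,n)[:1]])
E
```

```text
[0.47943379 0.0349353  0.23669779] [0.00341867 0.67661423 0.73632404 0.00289812] [7.88551314 2.1571235  5.40600316] 12.25 0.26207275976853067 [-8.24609599e-02 -3.13886985e-01  1.93686317e+00  3.81309742e-04
  1.50966096e+00 -1.66950932e-01]
0.16326272210355774 1.3285958389726227 [-0.00267504 -0.00067222  0.00077702  0.00024693 -0.00124842 -0.00271474]
gate_catch_grip [(array([0.4795, 0.0339, 0.241 ]), 0.97)]
drawer_lip [(array([ 0.5412, -0.0214,  0.0698]), 0.63)]
```

View pics/s10.png

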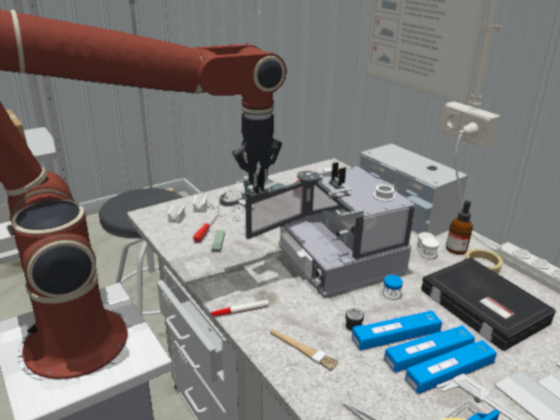

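View pics/t10.png

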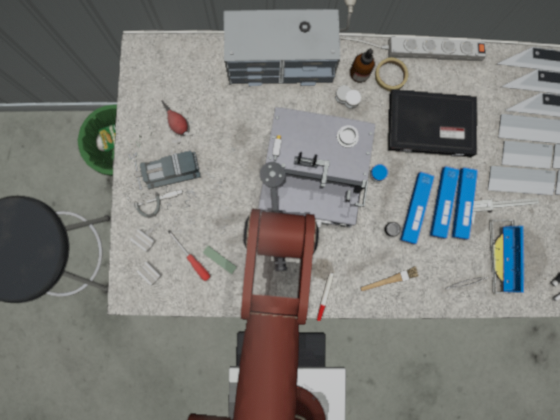

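The picture shows the gate held wide open at about 1.33 rad, with the fingers on its catch near (258,185) in the scene view. The drawer is shut near (300,265), and the bystanders are where they were.

```bash
python3 -c "
from plant import *
print(job_done())"
```

```text
the job is handed in; nothing more can be done
None
```

The grinder's drawer is shut and the guard gate stands wide open, still held by the fingers; I handed the job in at about 12 s of the 51 s. The hand-in gives no verdict, so this rests on my own checks.

- **Drawer:** I pushed it by its lip until it stopped dead at about 45 N. A picture showed it flush, and a late check put the lip at x = 0.541 m, where I expect it when shut.
- **Gate:** I squeezed the roof catch and the gate sprang ajar and stayed there. I then squeezed the safety catch and swung the gate along its arc past the detent.
- **Final state:** The gate is about 1.33 rad open, worked out from the tool position and the estimated hinge. The camera's estimate of the catch position agrees to about 1 mm. The arm was at rest with about 8–10 N at the wrist.
- **Bystanders:** They looked unmoved in both last pictures; I did not measure them.

**Did not agree:**
- The gripper opening read about 22 mm on the squeezed safety catch, where 26 mm was expected. The gate still cleared its keeper and followed the tool.
- The top camera no longer found the catch or the drawer lip at the end because the arm hid them, so the final check rests on the scene camera and the tool pose.
- Early on, the networks' estimates of the roof catch differed by up to 9 mm between the two cameras.

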